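Put the round-topped plaque on display

ROBOT

A 6-joint arm with a two-finger parallel gripper is mounted at the origin on the work surface. World frame = base frame: x ahead of the robot, y to its left, z up, the work surface at z = 0. Lengths are in mm, angles in rad, forces in N, time in s.
With the tool pointing down it reaches from about 300 to 775 mm from the base axis. Payload 14.6 kg.
Tool frame: the origin (TCP) lies at the very end of the fingers, on their centre line; the grasp point (between the pads) lies 19 mm behind it; z points along the fingers, y is the line along which they close (so a half turn about z gives the same grasp; the last joint's range is limited). The gripper opens to 94 mm and grips with 3 to 60 N. Pads are 16 mm wide; open, the fingers measure 119 mm over their backs; the gripper's body (75 mm by 177 mm) begins 78 mm behind the grasp point.
Start: joints at [-1.39, 0.3, 1.521, -0, 1.321, -0.067], TCP at [134.893, -533.191, 173.746] pointing down, gripper open.
Joint ranges: [-3.03, 3.03], [-0.79, 2.21], [0.23, 2.52], [-1.04, 4.18], [0, 3.07], [-2.55, 2.55]. Speed limits (rad/s): [2.22, 2.22, 2.57, 3.14, 3.14, 3.14].

INTERFACE

Orientations are given as [roll, pitch, yaw] about the fixed x, y, z axes, in that order (R = Rz(yaw) Ry(pitch) Rx(roll)).
In Python, from cell import manip gives the robot as it stands.
- The arm moves only by the tool servo_tool, never from a script. Its argument "rows" is a list of rows, each a list of 7 numbers: the turn, a rotation vector about the world's x, y, z in degrees, then the shift along the world's x, y, z in mm, then the closure, from 0 (fully open) to 1 (shut). In form: [[rx, ry, rz, dx, dy, dz, fingers], ...]. A call has 1 to 20 rows; each row shifts and turns the commanded pose from where the row before left it; what a row does not reach is not made up. A row lasts 1/8 s, in which the tool goes at most 62.5 mm and 10.7 degrees, less where a joint would pass 70% of its speed; a pose out of reach is approached as far as the arm can. A call with a gripper value outside its range is refused whole. The fingers move at their own pace and stop on an object; "grip_force" is the grip in N (left out, the last holds). Time passes only in rows, so rows that do not move let the fingers close. It gives the time, the measured TCP pose, the force, the opening and the grip force at its end, in the units of the state.
- manip.read_state(): the state, without advancing time (a new reading comes with each control period).
- manip.camera(name): name is "scene" or "top" or "wrist"; returns the picture (384x512x3 uint8, red, green, blue); there is no depth.
- manip.camera_info(name): a dict with "fx", "fy", "cx", "cy" (pixels), "D" ([k1, k2, p1, p2, k3] as OpenCV has them; the pictures are not rectified), "position" and "rotation" of the camera in the world; the wrist camera has in their place "T_tool_cam" (4x4, takes a point from camera to tool coordinates, whose origin is the TCP and whose axes are the flange's). Camera axes: x right, y down, z forward; pixel columns grow to the right and rows downward; lengths in mm; the calibration is good to about 2 mm. A picture is of the moment at which its call begins: read the wrist's pose just before it. camera_info takes no time and is no camera call.
- manip.sign_off(): hands the job in; it is judged then, once.
The state is a dict: "clock": time; "joints": joint angles; "qd": joint speeds; "effort": joint torques, N m; "eef_pos": TCP position; "eef_rot": TCP orientation; "wrist_force": force on the tool from outside, world axes, zero at the start; "moment": the same for the moment, N m; "finger_gap": finger opening in mm; "finger_force": force on a finger pad.
Only numpy, scipy, OpenCV 4.12 (cv2) and the standard library are available. Lean on these libraries where they do the work, as an engineer would, in place of code of your own. Each camera call takes 0.05 s, during which the arm holds its last target. There are 200 camera calls.

TASK

Swing the drying tree's long arm, which hangs over the plaque holder, at least 45 degrees to the side where no tall flask stands, and leave it there. Then slide the round-topped wooden plaque up out of its leaning slot by its top edge and set it down gently, without dropping it, right way up and centred on the ledge of the empty display stand, leaning against the stand's back. Leave the other plaques and everything else on the dresser where they are.

Things in the scene. Friction and masses are not known exactly. Their poses are not given: they have to be found in the camera images.
- holder: Wooden holder, fixed, base 180 x 108 x 12 mm; origin: centre of underside. Three slots along own y, at own x = -55, 0, +55 mm, each with a plaque; their up direction leans 25 degrees from vertical towards own -x (towards the robot). Slot floors 24 mm above the dresser; walls reach 42 mm up the plaque; slots 10 mm wide, 94 mm long, closed ends. Plaque tops about 0.13 m high.
- plaque_arch: The plaque to display: light wood plate 90 mm wide, 6 mm thick, 115 mm tall, with a half-round top (radius 45 mm), 60 g. Origin: middle of its bottom edge, mid-thickness. Own z runs up the plate, y along its width, x is its normal. In its slot its z leans 25 degrees. It may stand in any of the three slots.
- plaque_gable: Leave alone: same wood, 90 x 6 x 115 mm, top pointed like a gable roof. Same origin and axes as plaque_arch.
- plaque_square: Leave alone: same wood, rectangular, 90 x 6 x 108 mm. Same origin and axes as plaque_arch.
- stand: Wooden display stand, fixed, base 110 x 100 x 10 mm; origin at the centre of the footprint (base centre is 10 mm towards own -x). Empty at the start.
- stand_rest: The stand's leaning ledge and back. Origin: on the ledge's top face at the front face of the back bars, mid-width, 45 mm above the dresser. z runs up the back (leans 25 degrees towards own -x), x: normal out of its front, y: along the ledge. Ledge 110 mm wide, lip 10 mm high at x = 14 mm. Back bars at y = +-30 mm reach z = 70 mm. A seated plaque's origin is at about (3, 0, 0) mm here.
- tree: Clear plastic bottle-drying tree, fixed, beyond the holder (own +x side of it). Origin: centre of the underside of its foot (radius 34 mm). Post radius 9 mm, 282 mm high. Short fixed arms (85 mm) on its own +x side, none on the -x side.
- tree_arm (a joint): Angle of the tree's long folding arm about the vertical post. 0: it points to the tree's own -x, over the holder; positive turns it counterclockwise seen from above (tip towards own -y). Range -1.4 to 1.4 rad; it is stiff and stays where left.
- fold_tip (a point): Free end of the long arm, at mid-height, 220 mm from the post's axis. The arm is level, its middle 205 mm above the dresser; clear bar 16 mm wide, 14 mm high, with a white end block 22 mm wide, 20 mm high, 24 mm long.
- fold_pivot (a point): Point on the post's axis at the arm's mid-height (205 mm).
- flask: Steel vacuum flask, loose, radius 33 mm, 220 mm high, beside the holder on one side: it blocks the arm's swing on that side. Origin: centre of underside.
- jar: White lidded jar, loose, radius 33 mm, 85 mm high, on the other side of the holder; the arm passes over it. Origin: centre of underside.
- bowl: White ceramic bowl of pacifier clips, radius 56 mm, 55 mm high with the clips, in front of (+x) the stand. Origin: centre of underside.
- scoop: Steel formula scoop lying beside the stand, 110 mm long (own x), 38 mm wide, 26 mm high. Origin: middle of underside.
- bottle: Clear feeding bottle, radius 28 mm, 150 mm high, beside the stand. Origin: centre of underside.
Mind the look-alikes: they are no part of the job. What is shaped like the plaque_arch but black or blue is not meant.

How it is judged:
By the outcome, as a careful person would: the job done as asked, in the order asked, and still so for the second after the job is handed in, with the robot touching nothing.
It also fails if it takes over 53 s, if anything falls off the work surface, if the arm or the gripper's body presses on something with over 40 N, if the wrist force passes 120 N, or if a joint passes its speed limit or range.

## Working session

There is one attempt and no reset: what is moved stays moved. The work goes in short steps, Python scripts to look and compute and a tool call to move; the robot and the scene stay as the last step left them, time stands still between calls to the robot, and variables do not carry over. Pictures are saved under pics/ and viewed, at most 10 in all, crops included, and the job is handed in when it is done.

Besides the shell and the picture viewer there is one more tool, called after ">>>" by a JSON object that holds its "fn" and its "kwargs", one argument or row to a line. servo_tool: Moves the arm, as the interface text tells. Its arguments: {"type":"object","properties":{"rows":{"type":"array","items":{"type":"array","items":{"type":"number"}}},"grip_force":{"type":"number"}},"required":["rows"]}

```bash
ls; mkdir -p pics; python3 - <<'E'
from cell import manip
import cv2
print(manip.read_state())
for n in("scene","top"):
    im=manip.camera(n); cv2.imwrite(f"pics/{n}0.png",cv2.resize(im[:,:,::-1],(800,600),interpolation=cv2.INTER_CUBIC)); cv2.imwrite(f"pics/raw_{n}0.png",im[:,:,::-1])
for n in("scene","top","wrist"): print(n,manip.camera_info(n))
E
```

```text
pics
{'clock': 0.0, 'joints': array([-1.38960036e+00,  3.00460836e-01,  1.52160912e+00,  1.38369352e-05,
        1.32070423e+00, -6.66094111e-02]), 'qd': array([-1.52524844e-03, -7.79872051e-04, -1.30574875e-03, -7.73327894e-05,
        6.44229412e-06,  1.21367190e-03]), 'effort': array([ 2.57805994e-03, -5.31800795e+01, -3.52732444e+01,  7.09005701e-02,
        2.44830572e-02, -1.25249289e-04]), 'eef_pos': array([ 134.84186923, -532.89156879,  173.18012772]), 'eef_rot': array([-3.14041464e+00, -9.20154544e-05,  2.47801886e-01]), 'wrist_force': array([ 0.46863153,  0.36715602, -1.01571546]), 'moment': array([ 0.01080943, -0.0062322 , -0.02372538]), 'finger_force': 0.0, 'finger_gap': 94.42981969377217}
scene {'fx': 394.25435053677637, 'fy': 394.25435053677637, 'cx': 252.47260019422546, 'cy': 191.10674214075092, 'D': array([-0.11248188,  0.        ,  0.        ,  0.        ,  0.        ]), 'position': array([1298.77283668,  260.506367  ,  768.3514729 ]), 'rotation': array([-2.27660496,  0.01103302,  1.91707008])}
top {'fx': 454.1134082620236, 'fy': 454.1134082620236, 'cx': 253.6695907679744, 'cy': 189.90516611802389, 'D': array([0.02981561, 0.        , 0.        , 0.        , 0.        ]), 'position': array([ 502.88341529,   12.51019648, 1420.14205915]), 'rotation': array([-3.06986843, -0.0069318 , -1.57135878])}
wrist {'fx': 296.4575715025631, 'fy': 296.4575715025631, 'cx': 255.94512432137438, 'cy': 193.35424881209215, 'D': array([-0.0285425,  0.       ,  0.       ,  0.       ,  0.       ]), 'T_tool_cam': array([[ 6.11311422e-04, -9.61451227e-01, -2.74974842e-01,
         8.13413178e+01],
       [ 9.99998795e-01,  9.80214850e-04, -1.20417592e-03,
         5.01857955e-01],
       [ 1.42729084e-03, -2.74973775e-01,  9.61450668e-01,
        -2.09922729e+02],
       [ 0.00000000e+00,  0.00000000e+00,  0.00000000e+00,
         1.00000000e+00]])}
```

View pics/scene0.png

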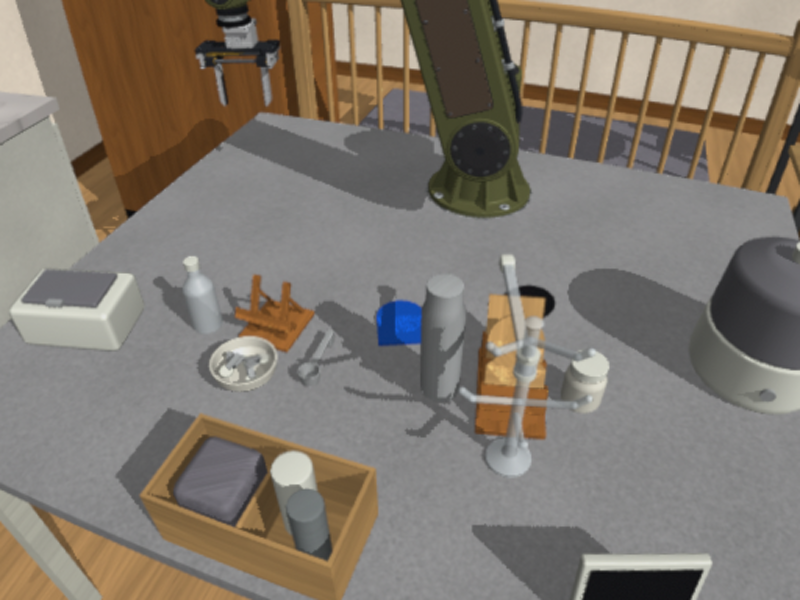

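View pics/top0.png

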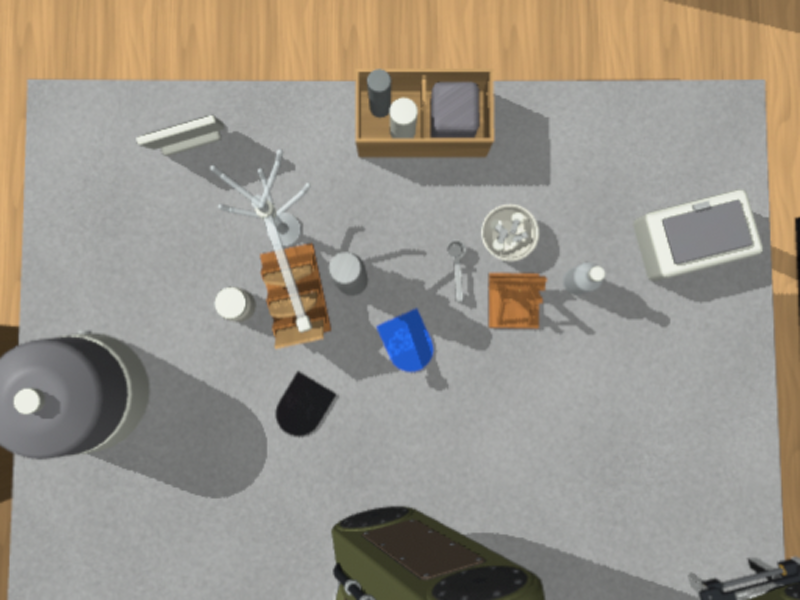

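The scene view shows the flask (443,340), the holder (515,365), the tree (510,455) and the stand (275,310). In the top view the flask (345,268) is on the −y side of the holder and the jar (232,303) is on the +y side, so the arm should swing toward the jar. There are five possible plaques, given here in top-view pixels:
- black arch (305,403)
- blue arch (405,340)
- three light-wood plaques in the holder (295,275), (293,303) and (298,335)

I'll enlarge the holder to tell the wooden ones apart.

```bash
cat > h.py <<'E'
import numpy as np, cv2
from scipy.spatial.transform import Rotation as R
from cell import manip
def cam(n,st=None):
    c=manip.camera_info(n); K=np.array([[c['fx'],0,c['cx']],[0,c['fy'],c['cy']],[0,0,1.]])
    if n=='wrist':
        T=c['T_tool_cam']; Rt=R.from_euler('xyz',st['eef_rot']).as_matrix()
        return K,c['D'],Rt@T[:3,:3],Rt@T[:3,3]+st['eef_pos']
    return K,c['D'],R.from_euler('xyz',c['rotation']).as_matrix(),np.array(c['position'])
def ray(C,p):
    K,D,Rm,t=C; u=cv2.undistortPoints(np.array([[p]],float),K,D)[0,0]
    return t,Rm@np.array([u[0],u[1],1])
def atz(C,p,z):
    t,d=ray(C,p); return t+d*(z-t[2])/d[2]
def tri(L):
    A=np.zeros((3,3));b=np.zeros(3); rs=[ray(C,p) for C,p in L]
    for t,d in rs:
        d=d/np.linalg.norm(d); P=np.eye(3)-np.outer(d,d);A+=P;b+=P@t
    x=np.linalg.solve(A,b); return x,[round(float(np.linalg.norm(np.cross(x-t,d/np.linalg.norm(d)))),1) for t,d in rs]
def proj(C,X):
    K,D,Rm,t=C; X=np.atleast_2d(X).astype(float); return cv2.projectPoints((X-t)@Rm,np.zeros(3),np.zeros(3),K,D)[0][:,0]
E
python3 - <<'E'
import cv2,numpy as np
t=cv2.imread("pics/raw_top0.png");s=cv2.imread("pics/raw_scene0.png")
a=cv2.resize(t[145:230,135:225],None,fx=6,fy=6,interpolation=cv2.INTER_CUBIC)  # 540x510
b=cv2.resize(s[155:310,295:390],None,fx=3.3,fy=3.3,interpolation=cv2.INTER_CUBIC)
o=np.zeros((max(a.shape[0],b.shape[0]),a.shape[1]+b.shape[1],3),np.uint8);o[:a.shape[0],:a.shape[1]]=a;o[:b.shape[0],a.shape[1]:]=b
print(o.shape);cv2.imwrite("pics/c1.png",o[:600,:800])
E
```

```text
(512, 854, 3)
```

View pics/c1.png

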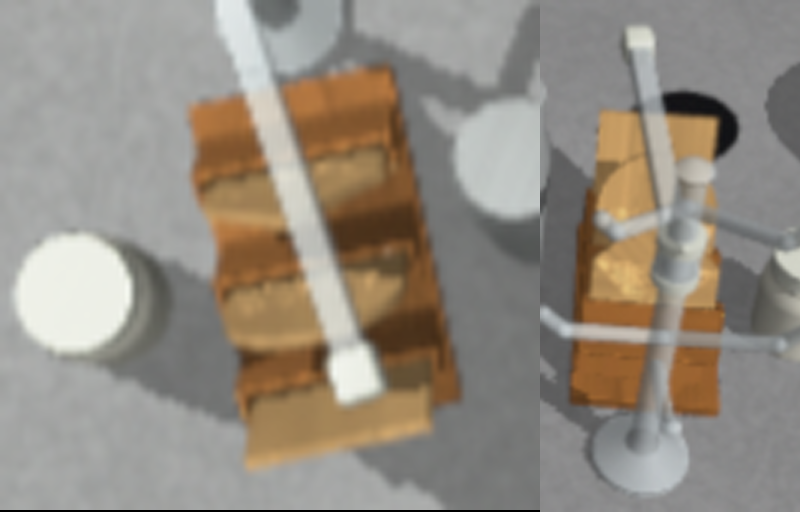

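The crop shows the flat-topped plaque in the front slot (top view 340,450). In the scene part, a round top peeks out behind it at (640,160), which is the middle slot. The back slot looks gabled at about (655,260). I'll measure these and confirm from the wrist camera once the arm has been swung.

```bash
python3 - <<'E'
from h import *
T=cam('top');S=cam('scene');k=1/1.5625
ct=lambda x,y:(135+x/6-.4,145+y/6-.4); cs=lambda x,y:(295+(x-540)/3.3-.3,155+y/3.3-.3)
np.set_printoptions(precision=1,suppress=True)
print("tip",tri([(T,ct(355,372)),(S,cs(640,40))]), atz(T,ct(355,372),215))
print("post top",tri([(T,(263.5*k,209*k)),(S,cs(695,172))]), atz(T,(263.5*k,209*k),282))
print("foot", atz(S,cs(640,455),10))
a=ct(247,468);b=ct(430,430)
print("sq top",tri([(T,a),(S,cs(718,113))]),tri([(T,b),(S,cs(600,110))]))
for p in[(190,105),(390,67)]: print("holder back wall",atz(T,ct(*p),24),atz(T,ct(*p),50))
print("base back corners",[atz(S,cs(*p),12) for p in[(571,402),(718,413)]])
print("jar",atz(T,(231*k,302*k),85),"flask",atz(T,(346*k,267*k),220))
for p in[(488,274),(545,274),(490,329),(543,329)]: print("stand",atz(T,(p[0]*k,p[1]*k),10))
E
python3 - <<'E'
import cv2,numpy as np
t=cv2.imread("pics/raw_top0.png");s=cv2.imread("pics/raw_scene0.png")
a=cv2.resize(t[165:220,300:360],None,fx=7,fy=7,interpolation=cv2.INTER_CUBIC)
b=cv2.resize(s[170:228,145:205],None,fx=6.3,fy=6.3,interpolation=cv2.INTER_CUBIC)
o=np.zeros((390,800,3),np.uint8);o[:385,:420]=a;o[:b.shape[0],420:420+b.shape[1]]=b
cv2.imwrite("pics/c2.png",o)
E
```

```text
tip (array([545.3, 163.7, 209.7]), [0.2, 0.2]) [545.1 162.9 215. ]
post top (array([730.5, 226.1, 261.9]), [3.0, 3.0]) [727.  219.5 282. ]
foot [747.5 229.5  10. ]
sq top (array([502.8, 225.1, 124.6]), [0.4, 0.4]) (array([521.1, 138.1, 118.2]), [0.9, 0.9])
holder back wall [689.3 272.6  24. ] [685.8 267.8  50. ]
holder back wall [709.1 170.1  24. ] [705.3 167.1  50. ]
base back corners [array([720.1, 172.8,  12. ]), array([695.8, 274.9,  12. ])]
jar [588.9 314.   85. ] flask [639.8  89.7 220. ]
stand [ 649.7 -180.4   10. ]
stand [ 649.7 -294.2   10. ]
stand [ 539.9 -183.3   10. ]
stand [ 539.9 -288.6   10. ]
```

View pics/c2.png

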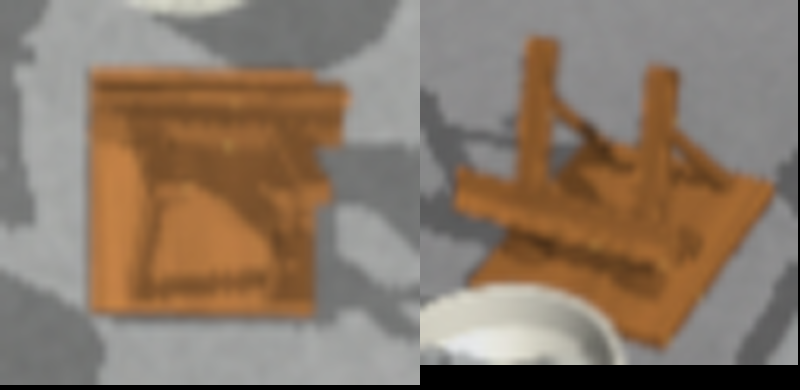

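The stand crop shows the ledge running across (y), with the base corners at (90,70) and (315,315) in the top part, so its yaw is about 0. The back bars are at scene crop (540,110) and (660,130), and the scoop and bowl are clear of the ledge. Next I'll refine the pivot and the ledge.

```bash
python3 - <<'E'
from h import *
np.set_printoptions(precision=1,suppress=True)
T=cam('top');S=cam('scene');k=1/1.5625
ct=lambda x,y:(135+x/6-.4,145+y/6-.4); cs=lambda x,y:(295+(x-540)/3.3-.3,155+y/3.3-.3)
print("arm pts z212",atz(T,ct(235,10),212),atz(T,ct(300,205),212))
print("foot top view",atz(T,(286*k,229*k),5),"foot scene",atz(S,cs(640,460),5))
print("collar scene",atz(S,cs(675,265),205))
dt=lambda x,y:(300+x/7-.4,165+y/7-.4); ds=lambda x,y:(145+(x-420)/6.3-.4,170+y/6.3-.4)
print("lip outer-top: ",tri([(T,dt(90,68)),(S,ds(457,170))]),tri([(T,dt(347,88)),(S,ds(676,243))]))
print([atz(T,dt(x,y),10) for x,y in[(90,315),(315,315)]])
print("scene base",[atz(S,ds(x,y),10) for x,y in[(665,348),(773,185)]])
print("bars top",[atz(S,ds(x,y),45+70*.906) for x,y in[(541,40),(663,70)]])
E
```

```text
arm pts z212 [706.9 218.1 212. ] [619.5 188.3 212. ]
foot top view [741.  224.3   5. ] foot scene [748.  230.2   5. ]
collar scene [750.3 228.7 205. ]
lip outer-top:  (array([ 665.6, -205.1,  110.6]), [43.9, 43.9]) (array([ 623.5, -243.4,   31.1]), [49.4, 49.4])
[array([ 542.9, -179.8,   10. ]), array([ 542.9, -279.6,   10. ])]
scene base [array([ 658.5, -178.4,   10. ]), array([ 547.1, -180. ,   10. ])]
bars top [array([ 592. , -259.6,  108.4]), array([ 593.2, -199.4,  108.4])]
```

>>> {"fn": "servo_tool", "kwargs": {
  "rows": [
    [0,0,0,0,0,50,0.5],
    [0,0,0,0,10,50,1],
    [0,0,9,20,40,40,1],
    [0,0,10,27,43,0,1],
    [0,0,10,27,43,0,1],
    [0,0,10,27,43,0,1],
    [0,0,10,27,43,0,1],
    [0,0,10,27,43,0,1],
    [0,0,10,27,43,0,1],
    [0,0,10,27,43,0,1],
    [0,0,10,27,43,0,1],
    [0,0,4,27,43,0,1],
    [0,0,0,27,43,0,1],
    [0,0,0,27,43,0,1],
    [0,0,0,27,43,0,1],
    [0,0,0,27,43,0,1],
    [0,0,0,15,20,0,1]
  ]
}}

```text
clock: 2.22
eef_pos: [521.5, 97.9, 313.0]
eef_rot: [-3.14, -0.0, 1.873]
wrist_force: [0.1, -1.3, 0.0]
finger_gap: 0.3
finger_force: 0.0
```

>>> {"fn": "servo_tool", "kwargs": {
  "rows": [
    [0,0,0,50,32,0,1],
    [0,0,0,0,0,-45,1],
    [0,0,0,0,0,-45,1],
    [0,0,0,0,0,-33,1],
    [0,0,0,0,0,0,1]
  ]
}}

```text
clock: 2.85
eef_pos: [569.8, 127.7, 188.5]
eef_rot: [-3.137, -0.001, 1.871]
wrist_force: [-0.1, -0.0, 0.6]
finger_gap: 0.3
finger_force: 0.0
```

>>> {"fn": "servo_tool", "kwargs": {
  "rows": [
    [0,0,-5,-8,15,0,1],
    [0,0,-5,-7,16,0,1],
    [0,0,-5,-5,16.5,0,1],
    [0,0,-5,-4,17,0,1],
    [0,0,-5,-2,17,0,1],
    [0,0,-5,-1,17,0,1],
    [0,0,-5,1,17,0,1],
    [0,0,-5,2,17,0,1]
  ]
}}

```text
clock: 3.85
eef_pos: [547.4, 261.1, 192.9]
eef_rot: [3.14, -0.002, 1.17]
wrist_force: [-0.4, -1.0, 0.7]
finger_gap: -0.0
finger_force: 0.0
```

>>> {"fn": "servo_tool", "kwargs": {
  "rows": [
    [0,0,-5,4,17,-2,1],
    [0,0,-5,5,16.5,0,1],
    [0,0,-5,7,16,0,1],
    [0,0,-5,8,15,0,1],
    [0,0,-5,9,14.5,0,1],
    [0,0,-5,10,13.5,0,1]
  ]
}}

```text
clock: 4.6
eef_pos: [590.5, 353.6, 191.0]
eef_rot: [3.141, -0.002, 0.646]
wrist_force: [0.3, 0.1, 0.2]
finger_gap: 0.7
finger_force: 0.0
```

```bash
python3 - <<'E'
from h import *
im=manip.camera("top")[:,:,::-1]; cv2.imwrite("pics/raw_top1.png",im)
cv2.imwrite("pics/top1.png",cv2.resize(im[95:235,95:225],(558,600),interpolation=cv2.INTER_CUBIC))
E
```

```text
(no output)
```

View pics/top1.png

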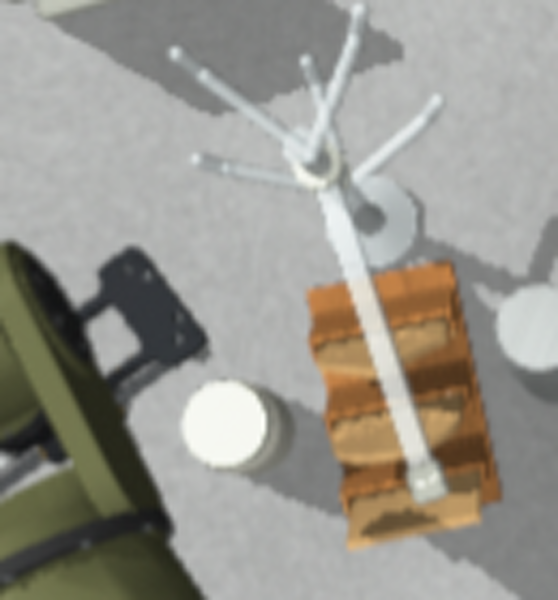

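The crop shows the arm's end block still at (427,483) above the holder, so the closed fingertips passed just under it. I'll go back over the top and push again about 25 mm deeper. The plaque tops (~130 mm) and the jar (85 mm) will still be well clear.

>>> {"fn": "servo_tool", "kwargs": {
  "rows": [
    [0,0,0,0,0,40,1],
    [0,0,10,0,-10,40,1],
    [0,0,10,-2,-35,0,1],
    [0,0,10,-3,-40,0,1],
    [0,0,10,-3,-40,0,1],
    [0,0,10,-3,-40,0,1],
    [0,0,10,-4,-40,0,1],
    [0,0,10,-4,-22,0,1],
    [0,0,0,0,0,-35,1],
    [0,0,0,0,0,-35,1],
    [0,0,0,0,0,-35,1],
    [0,0,0,0,0,0,1]
  ]
}}

```text
clock: 6.15
eef_pos: [570.1, 125.5, 163.1]
eef_rot: [-3.139, -0.0, 1.872]
wrist_force: [0.1, -0.1, 0.6]
finger_gap: 0.6
finger_force: 0.0
```

>>> {"fn": "servo_tool", "kwargs": {
  "rows": [
    [0,0,-5,-8,15,0,1],
    [0,0,-5,-7,16,0,1],
    [0,0,-5,-5,16.5,0,1],
    [0,0,-5,-4,17,0,1]
  ]
}}

```text
clock: 6.65
eef_pos: [547.5, 190.9, 166.8]
eef_rot: [3.138, -0.001, 1.52]
wrist_force: [0.6, -0.7, 0.7]
finger_gap: 1.1
finger_force: 0.2
```

```bash
python3 - <<'E'
from h import *
im=manip.camera("top")[:,:,::-1];s=manip.camera("scene")[:,:,::-1]
a=cv2.resize(im[95:235,95:225],(390,420),interpolation=cv2.INTER_CUBIC);b=cv2.resize(s[140:310,270:410],(346,420),interpolation=cv2.INTER_CUBIC)
cv2.imwrite("pics/top2.png",np.hstack([a,b]))
E
```

```text
(no output)
```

View pics/top2.png

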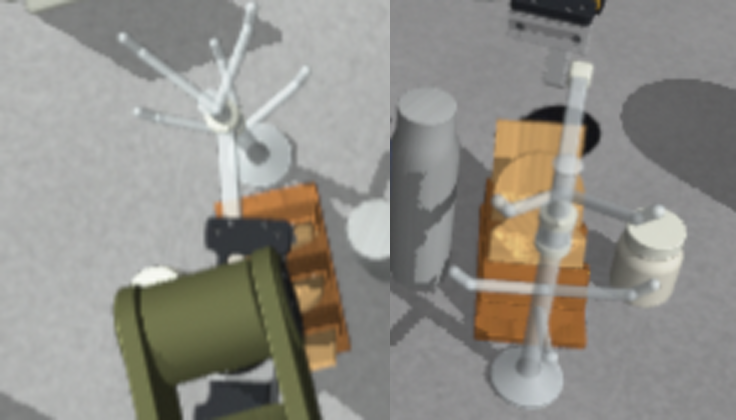

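This time the arm is moving: its end block is at scene crop (582,70), beside the fingers. The scene crop also shows the round top in the middle slot at (540,165). I'll finish the arc, then back off, lift, and look from the wrist camera.

>>> {"fn": "servo_tool", "kwargs": {
  "rows": [
    [0,0,-5,-2,17,0,1],
    [0,0,-5,-1,17,0,1],
    [0,0,-5,1,17,0,1],
    [0,0,-5,2,17,0,1],
    [0,0,-5,4,17,0,1],
    [0,0,-5,5,16.5,0,1],
    [0,0,-5,7,16,0,1],
    [0,0,-5,8,15,0,1],
    [0,0,-5,9,14.5,0,1],
    [0,0,-5,10,13.5,0,1],
    [0,0,-2,5,6,0,1],
    [0,0,0,0,0,0,1]
  ]
}}

```text
clock: 8.25
eef_pos: [595.6, 356.5, 165.0]
eef_rot: [3.141, -0.001, 0.617]
wrist_force: [-0.2, 0.0, 0.0]
finger_gap: 0.5
finger_force: 0.0
```

>>> {"fn": "servo_tool", "kwargs": {
  "rows": [
    [0,0,0,-10,-12,0,1],
    [0,0,0,-15,-20,0,1],
    [0,0,5,-10,-20,40,1],
    [0,0,10,-10,-25,40,0.78],
    [0,0,10,-10,-20,40,0.78],
    [0,0,10,-10,-20,30,0.78],
    [0,0,10,-15,-20,0,0.78],
    [0,0,10,-15,-20,0,0.78],
    [0,0,7,-10,-10,0,0.78],
    [0,0,0,0,0,0,0.78],
    [0,0,0,0,0,0,0.78]
  ]
}}

```text
clock: 9.62
eef_pos: [490.1, 189.8, 314.2]
eef_rot: [3.141, -0.0, 1.694]
wrist_force: [-0.6, 0.4, -0.7]
finger_gap: 20.4
finger_force: 0.0
```

```bash
python3 - <<'E'
from h import *
st=manip.read_state();print(st['eef_pos'],st['eef_rot'],st['joints'],st['finger_gap'])
w=manip.camera("wrist")[:,:,::-1];np.save("pics/st1.npy",np.r_[st['eef_pos'],st['eef_rot']]);cv2.imwrite("pics/raw_w1.png",w)
cv2.imwrite("pics/w1.png",cv2.resize(w,(800,600),interpolation=cv2.INTER_CUBIC))
cv2.imwrite("pics/raw_top3.png",manip.camera("top")[:,:,::-1]);cv2.imwrite("pics/raw_scene3.png",manip.camera("scene")[:,:,::-1])
E
```

```text
[490.12681345 189.84006517 314.19179662] [ 3.14085520e+00 -1.51096469e-04  1.69449546e+00] [2.99833803e-01 1.78419301e-01 1.35052152e+00 1.95547085e-05
 1.61189932e+00 1.76135536e-01] 20.4035413138079
```

View pics/w1.png

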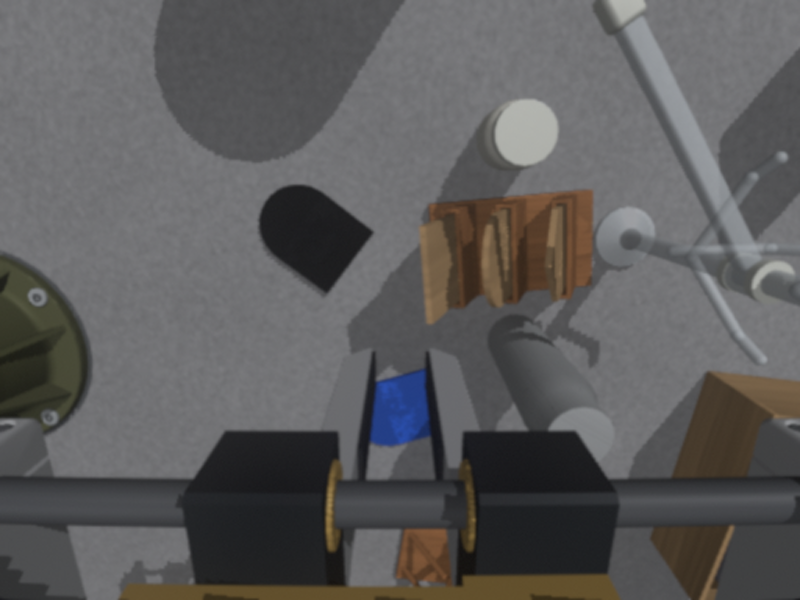

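The wrist view shows the swung arm on the jar side, with its block at (620,10), and the three plaques at (437,265), (493,255) and (555,250). I'll do one enlarged crop of the holder from all three cameras to confirm the arch and read its edges.

```bash
python3 - <<'E'
import cv2,numpy as np
w=cv2.imread("pics/raw_w1.png");t=cv2.imread("pics/raw_top3.png");s=cv2.imread("pics/raw_scene3.png")
C=cv2.INTER_CUBIC
a=cv2.resize(w[118:210,262:387],None,fx=3.2,fy=3.2,interpolation=C) #400x294
b=cv2.resize(t[155:223,160:217],None,fx=4.3,fy=4.3,interpolation=C) #245x292
c=cv2.resize(s[180:290,295:365],None,fx=5.4,fy=5.4,interpolation=C) #378x594
o=np.zeros((600,800,3),np.uint8)
o[:a.shape[0],:a.shape[1]]=a;o[300:300+b.shape[0],:b.shape[1]]=b;o[:c.shape[0],410:410+c.shape[1]]=c
cv2.imwrite("pics/c3.png",o)
E
```

```text
(no output)
```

View pics/c3.png

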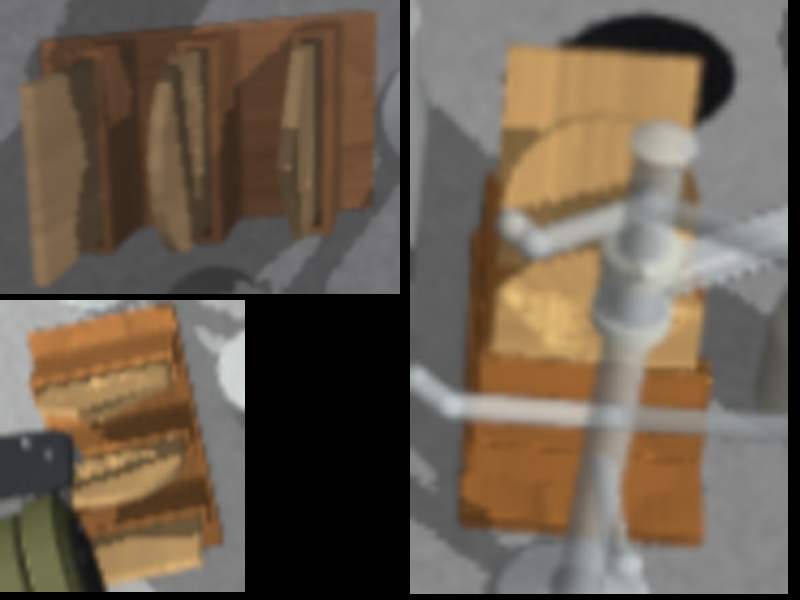

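The round-topped light-wood plaque is confirmed in the middle slot: scene (600,120), top (130,490) and wrist (165,160) in this crop. The flat-topped one is in front and the gable is at the back. I'll fit its pose to these contours.

```bash
cat > fit.py <<'E'
from h import *
from scipy.optimize import least_squares
np.set_printoptions(precision=1,suppress=True)
d=np.load("pics/st1.npy");W=cam('wrist',dict(eef_pos=d[:3],eef_rot=d[3:]));T=cam('top');S=cam('scene')
cw=lambda x,y:(262+x/3.2-.35,118+y/3.2-.35); ct=lambda x,y:(135+x/6-.4,145+y/6-.4); cs=lambda x,y:(295+(x-410)/5.4-.4,180+y/5.4-.4)
def Rp(yaw): return R.from_euler('z',yaw).as_matrix()@R.from_euler('y',-25,degrees=True).as_matrix()
th=np.radians(np.linspace(0,180,181))
arc=np.c_[-3+0*th,45*np.cos(th),70+45*np.sin(th)]
obs=[(W,[cw(*p) for p in[(165,80),(150,125),(147,165),(151,205),(165,240)]]),
 (T,[ct(*p) for p in[(228,325),(240,345),(260,351),(300,346),(350,325),(385,305)]]),
 (S,[cs(*p) for p in[(520,160),(555,128),(600,115),(635,118)]])]
sq=[(W,cw(22,88),45),(W,cw(38,285),-45),(T,ct(247,468),45),(T,ct(430,430),-45),(S,cs(508,45),-45),(S,cs(703,58),45)]
def rarc(p):
    o=[];P=p[:3]+arc@Rp(p[3]).T
    for C,L in obs:
        q=proj(C,P); o+=[np.min(np.linalg.norm(q-l,axis=1)) for l in L]
    return np.array(o)
def rsq(p):
    return np.concatenate([proj(C,p[:3]+Rp(p[3])@np.array([-3,y,108]))[0]-l for C,l,y in sq])
a=least_squares(rsq,[560,190,24,.22]);print("square",a.x[:3],np.degrees(a.x[3]),a.fun.round(1))
b=least_squares(rarc,[615,200,24,.22]);print("arch",b.x[:3],np.degrees(b.x[3]),b.fun.round(1))
h=Rp(a.x[3]);print("pred arch from square",a.x[:3]+55*np.array([np.cos(a.x[3]),np.sin(a.x[3]),0]))
def rj(p): # joint: shared yaw, arch=sq+55
    x=np.array([np.cos(p[3]),np.sin(p[3]),0]); return np.r_[rarc(p),rsq(np.r_[p[:3]-55*x,p[3]])]
j=least_squares(rj,b.x,loss='soft_l1');print("joint",j.x[:3],np.degrees(j.x[3]),j.fun.round(1))
top=j.x[:3]+Rp(j.x[3])@[0,0,115];print("apex",top)
E
python3 fit.py
```

```text
square [560.8 192.   23.8] 12.349480057564794 [-0.3 -0.8 -0.3  0.5 -0.1 -0.3  0.4 -0.8  0.3 -0.1 -0.5  0.1]
arch [614.  205.4  23.8] 13.914612322257883 [1.8 0.3 1.  0.8 0.8 0.3 0.5 1.  0.7 0.3 0.6 0.5 0.4 0.1 0.2]
pred arch from square [614.5 203.8  23.8]
joint [613.9 205.4  23.5] 13.182200069014176 [ 1.8  0.4  0.9  0.6  1.   0.3  0.5  1.   0.7  0.4  0.7  0.4  0.3  0.1
  0.3 -1.  -0.9 -0.   0.3 -0.1 -0.   0.3 -0.9  0.3  0.1 -0.4  0. ]
apex [566.6 194.3 127.7]
```

```bash
python3 - <<'E'
from h import *
np.set_printoptions(precision=1,suppress=True)
T=cam('top');S=cam('scene')
dt=lambda x,y:(300+x/7-.4,165+y/7-.4); ds=lambda x,y:(145+(x-420)/6.3-.4,170+y/6.3-.4)
print("lip R(-y)",tri([(T,dt(347,86)),(S,ds(458,170))]))
for z in(55,60): print(z,atz(T,dt(347,86),z),atz(S,ds(458,170),z),atz(S,ds(676,243),z),atz(T,dt(90,86),z))
# bars tops
print(atz(T,dt(328,190),108),atz(T,dt(135,185),108))
# predict rest features in top & scene crops for rest at (x,-229.5,45)
for x in(615,620,625):
    Rr=R.from_euler('y',-25,degrees=True).as_matrix()
    P=np.array([[14,-55,10],[14,55,10],[0,-36,70],[0,36,70],[-8,36,70],[-8,-36,70]])@Rr.T+[x,-229.5,45]
    q=proj(T,P);print(x,"top",((q+.4-[300,165])*7).round(0).tolist());q=proj(S,P);print("   scene",((q+.4-[145,170])*6.3+[420,0]).round(0).tolist())
E
```

```text
lip R(-y) (array([ 639. , -282.6,   65.8]), [0.6, 0.6])
55 [ 640.4 -285.5   55. ] [ 628.7 -290.4   55. ] [ 638.9 -176.9   55. ] [ 640.4 -174.7   55. ]
60 [ 639.9 -284.4   60. ] [ 633.4 -286.5   60. ] [ 643.6 -173.8   60. ] [ 639.9 -174.    60. ]
[ 591.8 -265.4  108. ] [ 593.9 -185.6  108. ]
615 top [[348.0, 124.0], [92.0, 124.0], [329.0, 205.0], [154.0, 205.0], [153.0, 223.0], [327.0, 223.0]]
   scene [[474.0, 157.0], [696.0, 212.0], [537.0, 28.0], [684.0, 62.0], [692.0, 58.0], [546.0, 25.0]]
620 top [[348.0, 112.0], [91.0, 112.0], [328.0, 193.0], [154.0, 193.0], [153.0, 211.0], [327.0, 211.0]]
   scene [[468.0, 164.0], [691.0, 220.0], [531.0, 35.0], [678.0, 69.0], [687.0, 65.0], [541.0, 31.0]]
625 top [[347.0, 101.0], [91.0, 101.0], [328.0, 181.0], [154.0, 181.0], [153.0, 199.0], [327.0, 199.0]]
   scene [[462.0, 171.0], [685.0, 227.0], [525.0, 42.0], [673.0, 76.0], [682.0, 72.0], [535.0, 38.0]]
```

>>> {"fn": "servo_tool", "kwargs": {
  "rows": [
    [0,0,0,-30,0,0,0.78],
    [0,0,0,0,0,0,0.78]
  ]
}}

```text
clock: 10.02
eef_pos: [459.3, 190.1, 314.2]
eef_rot: [3.141, -0.0, 1.697]
wrist_force: [1.6, 0.3, 0.3]
finger_gap: 20.7
finger_force: 0.0
```

>>> {"fn": "servo_tool", "kwargs": {
  "rows": [
    [0,0,5.7,22,0,0,0.78],
    [1.4,-6.1,0,22,0,0,0.78],
    [1.4,-6.1,0,22,0,-20,0.78],
    [1.4,-6.1,0,22,0,-40,0.78],
    [1.4,-6.1,0,0,0,-40,0.78],
    [0,0,0,0,0,-44,0.78],
    [0,0,0,0,0,0,0.78],
    [0,0,0,0,0,0,0.78]
  ]
}}

```text
clock: 11.02
eef_pos: [549.1, 190.1, 171.7]
eef_rot: [2.703, -0.0, 1.796]
wrist_force: [-0.1, 0.2, 0.9]
finger_gap: 20.3
finger_force: 0.0
```

```bash
cat > rel.py <<'E'
import sys
from h import *
np.set_printoptions(precision=2,suppress=True)
# pose of TCP in a plate frame: args ox oy oz yawdeg ; wanted plate z
def rel(o,yaw,z):
    st=manip.read_state();Rp=R.from_euler('z',yaw,degrees=True).as_matrix()@R.from_euler('y',-25,degrees=True).as_matrix()
    Rt=R.from_euler('xyz',st['eef_rot']).as_matrix()
    want=np.c_[Rp[:,1],Rp[:,0],-Rp[:,2]]
    print("in plate frame",Rp.T@(st['eef_pos']-o),"shift to go",o+Rp@[0,0,z]-st['eef_pos'],"turn to go",np.degrees(R.from_matrix(want@Rt.T).as_rotvec()),"t",st['clock'],"gap",st['finger_gap'],"j",st['joints'],"F",st['wrist_force'])
if __name__=="__main__": 
    a=list(map(float,sys.argv[1:])); rel(np.array(a[:3]),a[3],a[4])
E
python3 rel.py 614.2 204.5 23.8 12.9 82
```

```text
in plate frame [  2.1    0.51 162.18] shift to go [ 31.29   6.64 -73.56] turn to go [-0.05  0.13  0.01] t 11.025 gap 20.320745993498726 j [ 0.28  0.11  1.82 -0.03  0.77  0.08] F [-0.13  0.2   0.93]
```

Aligned. I'll go down in two steps, then close gently.

>>> {"fn": "servo_tool", "kwargs": {
  "rows": [
    [0,0,0,5,1,-14,0.78],
    [0,0,0,7,1.5,-16,0.78],
    [0,0,0,6.6,1.4,-14.6,0.78],
    [0,0,0,6.6,1.4,-14.5,0.78],
    [0,0,0,6.6,1.4,-14.5,0.78],
    [0,0,0,0,0,0,0.78],
    [0,0,0,0,0,0,0.78]
  ]
}}

```text
clock: 11.9
eef_pos: [579.8, 196.6, 96.5]
eef_rot: [2.704, -0.0, 1.796]
wrist_force: [0.4, 0.1, 0.4]
finger_gap: 20.7
finger_force: 0.0
```

```bash
python3 rel.py 614.2 204.5 23.8 12.9 82
```

```text
in plate frame [-1.28 -0.05 80.76] shift to go [0.61 0.19 1.66] turn to go [-0.03  0.05 -0.  ] t 11.9 gap 20.748493517679275 j [ 0.28  0.28  1.82 -0.04  0.61  0.08] F [0.43 0.08 0.36]
```

>>> {"fn": "servo_tool", "kwargs": {
  "rows": [
    [0,0,0,0,0,0,0.9],
    [0,0,0,0,0,0,0.94],
    [0,0,0,0,0,0,0.97],
    [0,0,0,0,0,0,1],
    [0,0,0,0,0,0,1],
    [0,0,0,0,0,0,1]
  ],
  "grip_force": 15
}}

```text
clock: 12.65
eef_pos: [579.9, 196.6, 96.6]
eef_rot: [2.704, -0.0, 1.796]
wrist_force: [-2.7, -0.7, 5.5]
finger_gap: 5.6
finger_force: 15.0
```

```bash
python3 rel.py 614.2 204.5 23.8 12.9 82
```

```text
in plate frame [-1.1  -0.06 80.88] shift to go [0.5  0.17 1.48] turn to go [-0.03  0.08 -0.  ] t 12.65 gap 5.6063918900778225 j [ 0.28  0.28  1.82 -0.04  0.61  0.08] F [-2.67 -0.75  5.51]
```

Gripped: 5.6 mm gap, 15 N. I'll slide it out along the slot direction, then lift.

>>> {"fn": "servo_tool", "kwargs": {
  "rows": [
    [0,0,0,-2,-0.5,4.5,1],
    [0,0,0,-3.7,-0.8,8.2,1],
    [0,0,0,-5,-1.1,11,1],
    [0,0,0,-6,-1.4,13.2,1],
    [0,0,0,-6,-1.4,13.2,1]
  ],
  "grip_force": 20
}}

```text
clock: 13.28
eef_pos: [556.6, 191.2, 147.4]
eef_rot: [2.704, -0.0, 1.796]
wrist_force: [-0.4, 0.1, -0.3]
finger_gap: 5.1
finger_force: 20.0
```

```bash
python3 rel.py 614.2 204.5 23.8 12.9 82
```

```text
in plate frame [ -1.33  -0.09 137.05] shift to go [ 23.83   5.55 -49.33] turn to go [-0.03  0.05 -0.  ] t 13.275 gap 5.072885161515808 j [ 0.28  0.16  1.83 -0.04  0.72  0.08] F [-0.39  0.1  -0.32]
```

>>> {"fn": "servo_tool", "kwargs": {
  "rows": [
    [0,0,0,-8,-1.9,18,1],
    [0,0,0,-8,-1.9,18,1],
    [0,0,0,-8,-1.9,18,1],
    [0,0,0,-8,-1.9,18,1],
    [0,0,0,-2,0,30,1],
    [0,0,0,0,-10,35,1],
    [0,0,0,0,-20,20,1],
    [0,0,-1,0,-35,5,1],
    [0,0,-1.9,2,-45,0,1],
    [0,0,-2,5,-45,0,1],
    [0,0,-2,5,-45,0,1],
    [0,0,-2,5,-45,0,1],
    [0,0,-2,5,-45,0,1],
    [0,0,-2,5,-45,0,1],
    [0,0,0,5,-40,0,1],
    [0,0,0,5,-30,0,1],
    [0,0,0,3,-8,0,1],
    [0,0,0,0,0,0,1]
  ]
}}

```text
clock: 15.52
eef_pos: [562.9, -229.0, 308.4]
eef_rot: [2.705, -0.0, 1.571]
wrist_force: [-0.3, 0.6, -1.1]
finger_gap: 5.2
finger_force: 20.0
```

```bash
python3 rel.py 625 -229.5 46 0.5 82
```

```text
in plate frame [ 54.61   1.09 264.11] shift to go [  27.48   -0.85 -188.13] turn to go [-0.02  0.03  0.51] t 15.525 gap 5.1696586872335555 j [-0.56  0.11  1.51  0.25  1.16 -0.62] F [-0.34  0.61 -1.06]
```

>>> {"fn": "servo_tool", "kwargs": {
  "rows": [
    [0,0,0,-5,0,-20,1],
    [0,0,0,-5,0,-30,1],
    [0,0,0,-5,0,-30,1],
    [0,0,0,-3,0,-18,1],
    [0,0,0,0,0,0,1],
    [0,0,0,0,0,0,1]
  ]
}}

```text
clock: 16.27
eef_pos: [545.5, -228.8, 211.6]
eef_rot: [2.703, 0.001, 1.572]
wrist_force: [-0.1, -0.5, 0.8]
finger_gap: 5.1
finger_force: 20.0
```

```bash
python3 rel.py 625 -229.5 46 0 82; python3 - <<'E'
from h import *
C=cv2.INTER_CUBIC
st=manip.read_state();w=manip.camera("wrist")[:,:,::-1];np.save("pics/st2.npy",np.r_[st['eef_pos'],st['eef_rot']])
t=manip.camera("top")[:,:,::-1];s=manip.camera("scene")[:,:,::-1]
for n,i in(("w",w),("t",t),("s",s)): cv2.imwrite(f"pics/raw_{n}4.png",i)
o=np.zeros((600,800,3),np.uint8)
o[:,:400]=cv2.resize(w[:,150:406],(400,600),interpolation=C)   # 1.5625
b=cv2.resize(s[120:240,130:210],(400,600),interpolation=C); o[:,400:]=b  # x5
cv2.imwrite("pics/c4.png",o)
E
```

```text
in plate frame [ -2.09   0.68 183.69] shift to go [ 44.87  -0.68 -91.28] turn to go [ 0.03  0.11 -0.05] t 16.275 gap 5.141745804414081 j [-0.58  0.13  1.71  0.29  0.95 -0.71] F [-0.15 -0.51  0.82]
```

View pics/c4.png

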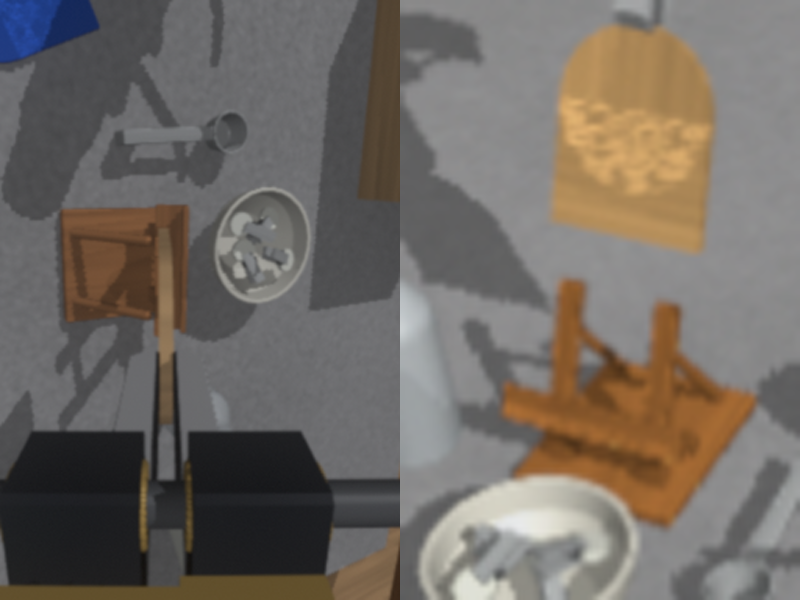

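The composite shows the plaque held straight, with its bottom corners at scene crop (552,218) and (700,250). The ledge lip runs from (503,385) to (680,432), and the bar tops are at (571,285) and (668,307). In the wrist part, the lip's outer edge runs from (188,205) to (187,330). I'll fit the rest pose and the held plaque's pose.

```bash
python3 - <<'E'
from h import *
from scipy.optimize import least_squares
np.set_printoptions(precision=1,suppress=True)
d=np.load("pics/st2.npy");W=cam('wrist',dict(eef_pos=d[:3],eef_rot=d[3:]));T=cam('top');S=cam('scene')
cw=lambda x,y:(150+x/1.5625-.2,y/1.5625-.2); cs=lambda x,y:(130+(x-400)/5-.4,120+y/5-.4); dt=lambda x,y:(300+x/7-.4,165+y/7-.4)
Rp=lambda yaw:R.from_euler('z',yaw).as_matrix()@R.from_euler('y',-25,degrees=True).as_matrix()
pts=[(S,cs(571,285),lambda L:[0,-30,70]),(S,cs(668,307),lambda L:[0,30,70]),(S,cs(503,385),lambda L:[L,-55,10]),(S,cs(680,432),lambda L:[L,55,10]),
 (W,cw(188,205),lambda L:[L,55,10]),(W,cw(187,330),lambda L:[L,-55,10]),(T,dt(347,87),lambda L:[L,-55,10])]
f=lambda p:np.concatenate([proj(C,np.r_[p[:2],45]+Rp(p[2])@np.array(g(p[3]),float))[0]-l for C,l,g in pts])
for loss in('linear','soft_l1'):
    r=least_squares(f,[622,-229,0,18],loss=loss);print("rest",r.x[:2],np.degrees(r.x[2]),"L",r.x[3],r.fun.reshape(-1,2).round(1).tolist())
# held plaque: seen lower edge vs expected from grip
Rt=R.from_euler('xyz',d[3:]).as_matrix();P=np.c_[Rt[:,1],Rt[:,0],-Rt[:,2]]
for dz in(80.9,):
    q=np.array([[0+3,-45,-dz],[3,45,-dz],[3,0,115-dz]])@P.T+d[:3]; s=proj(S,q);print("pred scene crop",((s+.4-[130,120])*5+[400,0]).round(0).tolist())
    print("plaque origin",d[:3]+P@[0,0,-dz])
for p in[(552,218),(700,250)]: print(atz(S,cs(*p),(d[:3]+P@[3,0,-80.9])[2]))
E
```

```text
rest [ 623.9 -229.6] 0.32213987901472413 L 18.908137607186962 [[-0.5, -0.1], [-0.3, -0.1], [0.2, 0.4], [0.5, -0.2], [0.3, -0.9], [0.2, 0.9], [0.2, 0.7]]
rest [ 623.9 -229.6] 0.292820697625766 L 18.908331004582802 [[-0.5, -0.2], [-0.3, -0.1], [0.2, 0.4], [0.5, -0.2], [0.3, -0.9], [0.1, 0.9], [0.2, 0.7]]
pred scene crop [[548.0, 221.0], [696.0, 254.0], [639.0, 23.0]]
plaque origin [ 579.8 -228.8  138.3]
[ 579.5 -273.2  139.6]
[ 579.1 -183.2  139.6]
```

```bash
python3 rel.py 626.6 -229.6 46.3 0.3 80.9
```

```text
in plate frame [ -3.93   0.8  183.84] shift to go [ 47.06  -0.56 -91.63] turn to go [0.03 0.1  0.28] t 16.425 gap 5.029052291186287 j [-0.58  0.13  1.71  0.29  0.95 -0.71] F [0.32 0.61 0.11]
```

>>> {"fn": "servo_tool", "kwargs": {
  "rows": [
    [0,0.1,0.3,8,-0.4,-4,1],
    [0,0,0,7,-0.4,-14,1],
    [0,0,0,8.4,-0.4,-18,1],
    [0,0,0,8,0,-17,1],
    [0,0,0,6,0,-12,1],
    [0,0,0,4,0,-7.7,1],
    [0,0,0,2,0,-4,1],
    [0,0,0,0,0,0,1],
    [0,0,0,0,0,0,1]
  ]
}}

```text
clock: 17.55
eef_pos: [588.5, -230.6, 134.1]
eef_rot: [2.706, 0.0, 1.576]
wrist_force: [-0.0, 0.5, -0.5]
finger_gap: 5.3
finger_force: 20.0
```

```bash
python3 rel.py 626.6 -229.6 46.3 0.3 80.9
```

```text
in plate frame [ 2.53 -0.83 95.66] shift to go [  3.94   0.85 -14.45] turn to go [ 0.01 -0.03  0.01] t 17.55 gap 5.252472040982259 j [-0.54  0.29  1.7   0.31  0.8  -0.72] F [-0.01  0.54 -0.5 ]
```

>>> {"fn": "servo_tool", "kwargs": {
  "rows": [
    [0,0,0,1.2,0.4,-2.7,1],
    [0,0,0,1.2,0,-2.7,1],
    [0,0,0,1.2,0,-2.7,1],
    [0,0,0,0.8,0,-1.8,1],
    [0,0,0,0,0,0,1]
  ]
}}

```text
clock: 18.18
eef_pos: [592.8, -230.0, 123.4]
eef_rot: [2.707, -0.0, 1.576]
wrist_force: [0.9, 0.5, -0.4]
finger_gap: 5.1
finger_force: 20.0
```

>>> {"fn": "servo_tool", "kwargs": {
  "rows": [
    [0,0,0,0.4,0,-0.9,1],
    [0,0,0,0.4,0,-0.9,1],
    [0,0,0,0,0,0,1]
  ]
}}

```text
clock: 18.55
eef_pos: [593.6, -230.1, 121.8]
eef_rot: [2.706, -0.0, 1.576]
wrist_force: [0.8, 0.8, -1.0]
finger_gap: 5.2
finger_force: 20.0
```

>>> {"fn": "servo_tool", "kwargs": {
  "rows": [
    [0,0,0,0.4,0,-0.9,1],
    [0,0,0,0,0,0,1],
    [0,0,0,0,0,0,1]
  ]
}}

```text
clock: 18.92
eef_pos: [594.0, -230.1, 121.0]
eef_rot: [2.706, -0.0, 1.576]
wrist_force: [-0.8, -0.8, 0.7]
finger_gap: 5.6
finger_force: 20.0
```

```bash
python3 rel.py 626.6 -229.6 46.3 0.3 80.9
```

```text
in plate frame [ 2.06 -0.32 81.5 ] shift to go [-1.61  0.32 -1.41] turn to go [-0.01 -0.06 -0.  ] t 18.925 gap 5.628953481764989 j [-0.53  0.32  1.7   0.31  0.77 -0.72] F [-0.82 -0.81  0.71]
```

Within about 0.6 mm of the predicted ledge, with no contact yet. I'll inch down.

>>> {"fn": "servo_tool", "kwargs": {
  "rows": [
    [0,0,0,0.4,0,-0.9,1],
    [0,0,0,0,0,0,1]
  ]
}}

```text
clock: 19.18
eef_pos: [594.9, -230.1, 121.2]
eef_rot: [2.705, 0.0, 1.576]
wrist_force: [-4.6, 3.2, 9.6]
finger_gap: 5.4
finger_force: 20.1
```

>>> {"fn": "servo_tool", "kwargs": {
  "rows": [
    [0,0,0,0.4,0,-0.9,1],
    [0,0,0,0,0,0,1]
  ]
}}

```text
clock: 19.42
eef_pos: [595.7, -230.2, 121.5]
eef_rot: [2.703, 0.001, 1.576]
wrist_force: [-8.4, 5.2, 16.8]
finger_gap: 5.2
finger_force: 20.3
```

>>> {"fn": "servo_tool", "kwargs": {
  "rows": [
    [0,0,0,0.4,0,-0.9,1],
    [0,0,0,0,0,0,1]
  ]
}}

```text
clock: 19.68
eef_pos: [596.6, -230.3, 121.6]
eef_rot: [2.702, 0.001, 1.576]
wrist_force: [-10.9, 7.0, 23.9]
finger_gap: 5.3
finger_force: 20.3
```

>>> {"fn": "servo_tool", "kwargs": {
  "rows": [
    [0,0,0,-0.8,0,1.8,1],
    [0,0,0,-0.9,0,-0.4,1],
    [0,0,0,-0.9,0,-0.4,1],
    [0,0,0,0,0,0,1]
  ]
}}

```text
clock: 20.18
eef_pos: [592.9, -230.1, 120.1]
eef_rot: [2.705, 0.0, 1.576]
wrist_force: [-4.7, 3.4, 9.2]
finger_gap: 5.1
finger_force: 20.0
```

>>> {"fn": "servo_tool", "kwargs": {
  "rows": [
    [0,0,0,-0.9,0,-0.4,1],
    [0,0,0,0,0,0,1]
  ]
}}

```text
clock: 20.42
eef_pos: [592.0, -230.1, 119.7]
eef_rot: [2.705, 0.0, 1.576]
wrist_force: [-4.6, 2.9, 9.1]
finger_gap: 5.4
finger_force: 20.0
```

```bash
python3 rel.py 626.6 -229.6 46.3 0.3 80.9
```

```text
in plate frame [-0.3  -0.32 81.16] shift to go [ 0.38  0.32 -0.11] turn to go [ 0.    0.01 -0.  ] t 20.425 gap 5.400888794871142 j [-0.53  0.32  1.7   0.32  0.77 -0.73] F [-4.64  2.91  9.07]
```

>>> {"fn": "servo_tool", "kwargs": {
  "rows": [
    [0,0,0,-0.9,0,-0.4,1],
    [0,0,0,0,0,0,1]
  ]
}}

```text
clock: 20.68
eef_pos: [591.2, -230.1, 119.3]
eef_rot: [2.705, 0.0, 1.576]
wrist_force: [-3.6, 3.0, 9.0]
finger_gap: 5.7
finger_force: 20.0
```

>>> {"fn": "servo_tool", "kwargs": {
  "rows": [
    [0,0,0,-0.9,0,-0.4,1],
    [0,0,0,0,0,0,1]
  ]
}}

```text
clock: 20.92
eef_pos: [590.7, -230.2, 119.1]
eef_rot: [2.704, 0.0, 1.576]
wrist_force: [0.9, 3.0, 8.9]
finger_gap: 5.2
finger_force: 20.0
```

Seated on the ledge and touching the back. Releasing gently and retreating along the plate.

>>> {"fn": "servo_tool", "kwargs": {
  "rows": [
    [0,0,0,-0.3,0,0.6,1],
    [0,0,0,0,0,0,0.93],
    [0,0,0,0,0,0,0.88],
    [0,0,0,0,0,0,0.82],
    [0,0,0,0,0,0,0.78],
    [0,0,0,0,0,0,0.78],
    [0,0,0,-2,0,4.5,0.78],
    [0,0,0,-4.2,0,9,0.78],
    [0,0,0,-6.3,0,13.6,0.78],
    [0,0,0,-8.4,0,18.1,0.78],
    [0,0,0,-12.6,0,27.2,0.78],
    [0,0,0,-12.6,0,27.2,0.78],
    [0,0,0,-40,0,20,0.78],
    [0,0,0,-50,0,10,0.78],
    [0,0,0,0,0,0,0.78]
  ],
  "grip_force": 5
}}

```text
clock: 22.8
eef_pos: [451.7, -230.5, 250.8]
eef_rot: [2.704, 0.003, 1.574]
wrist_force: [0.2, -0.2, 0.6]
finger_gap: 21.1
finger_force: 0.0
```

```bash
python3 - <<'E'
from h import *
C=cv2.INTER_CUBIC
t=manip.camera("top")[:,:,::-1];s=manip.camera("scene")[:,:,::-1]
o=np.zeros((600,800,3),np.uint8)
o[:,:400]=cv2.resize(s[140:260,130:210],(400,600),interpolation=C)   # x5
o[:300,400:]=cv2.resize(t[95:245,110:310],(400,300),interpolation=C)
o[300:,400:]=cv2.resize(s[140:305,190:410],(400,300),interpolation=C)
cv2.imwrite("pics/c5.png",o); print(manip.read_state()['clock'])
E
```

```text
22.9
```

View pics/c5.png

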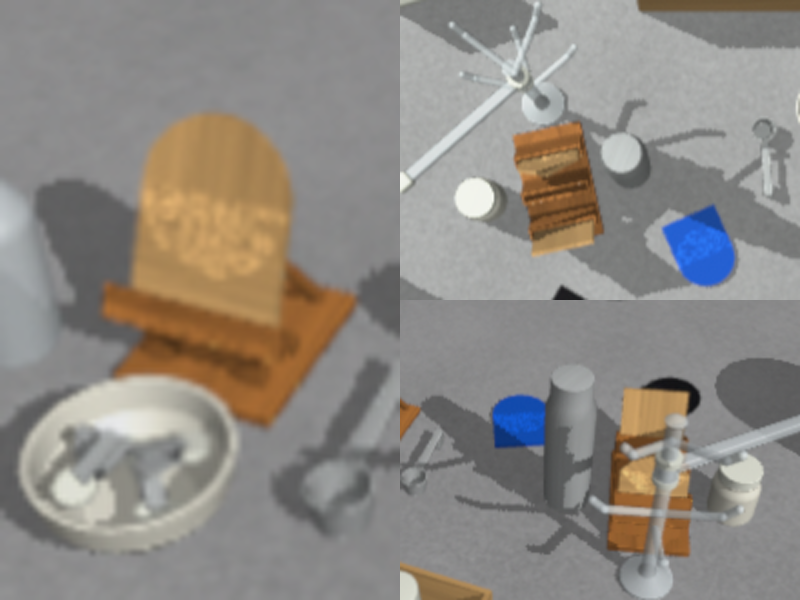

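```bash
python3 - <<'E'
from h import *
S=cam('scene');Rp=R.from_euler('zy',[0.3,-25],degrees=True).as_matrix() if 0 else R.from_euler('z',.3,degrees=True).as_matrix()@R.from_euler('y',-25,degrees=True).as_matrix()
P=np.array([[6,-45,70],[6,45,70],[6,-45,12],[6,45,12],[6,0,115],[19,-55,10],[19,55,10]])@Rp.T+[623.9,-229.6,45]
print(((proj(S,P)+.4-[130,140])*5).round(0).tolist())
E
```

```text
[[139.0, 181.0], [286.0, 214.0], [132.0, 282.0], [277.0, 317.0], [218.0, 116.0], [104.0, 287.0], [282.0, 331.0]]
```

The final view shows the plaque seated upright, with its apex at (218,114) and its sides at (133,280) and (280,320). The centred-pose prediction is (218,116), (132,282) and (277,317), so it matches. The arm is swung to the jar side, and the other plaques, flask, jar, bowl and scoop haven't moved.

```bash
python3 -c "
from cell import manip
print(manip.sign_off())"
```

```text
the job is handed in; nothing more can be done
None
```

The job is handed in at about 23 s: the long arm was swung roughly 60° to the jar side (after a first pass that went under it), and the round-topped plaque leans upright on the stand's ledge, centred to about 2 mm, with the other objects looking unmoved in the final pictures.

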